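# Clip the calibration glass into the inspection microscope's stage

## Robot

A 6-joint arm with a two-finger parallel gripper is mounted at the origin on the work surface. World frame = base frame: x ahead of the robot, y to its left, z up, the work surface at z = 0. Lengths are in m, angles in rad, forces in N, time in s.
With the tool pointing down it reaches from about 0.275 to 0.725 m from the base axis. Payload 5.6 kg.
Tool frame: the origin (TCP) lies midway between the tips of the shut fingers; the grasp point (between the pads) lies 19 mm behind it (r.grip_depth is the z of the grasp point in the tool frame, in m); z points along the fingers, y is the direction in which the jaws open and shut (so a half turn about z gives the same grasp; the last joint's range is limited). The gripper opens to 85 mm and grips with 20 to 120 N. Pads are 22 mm wide; open, the fingers measure 114 mm over their backs; the gripper's body (76 mm by 85 mm) begins 54 mm behind the grasp point. The pads swing forward as they close: fully open they stand 13 mm farther back than shut.
Start: joints at [-0.896, 0.255, 0.108, 0, -1.424, -0.285], TCP at [0.209, -0.509, 0.231] pointing down, gripper open.
Joint ranges: [-2.95, 2.95], [-1.21, 1.97], [-1.09, 1.5], [-2.87, 1.71], [-2.94, -0.07], [-3.05, 3.05]. Speed limits (rad/s): [2.57, 2.57, 3.14, 3.14, 3.14, 3.14].

## Interface

Orientations are given as [roll, pitch, yaw] about the fixed x, y, z axes, in that order (R = Rz(yaw) Ry(pitch) Rx(roll)).
In Python, from rig import r, eyes gives the robot as it stands.
- The arm moves only by the tool servo_tool, never from a script. Its arguments are lists of equal length, an entry for each row: "delta_pos": the shift along the world's x, y, z normalised to -1 to 1, where 1 is 0.1 m, a list of three; "angular": the turn, a rotation vector about the world's x, y, z normalised to -1 to 1, where 1 is 180 degrees, a list of three. In form: {"delta_pos": [[x, y, z], ...], "angular": [[rx, ry, rz], ...]}. A call has 1 to 20 rows; each row is the pose to reach, as a shift and turn from the pose commanded when the call began, turning the shorter way round; what a row does not reach only later rows make up. A row lasts 1/10 s, in which the tool goes at most 50 mm and 8.59 degrees, less where a joint would pass 70% of its speed; a pose out of reach is approached as far as the arm can. A call with a number of a shift or a turn outside -1 to 1 is refused whole. A call with a gripper value outside its range is refused whole. "gripper" is the gripper's target within -1 to 1 (shut at 1, half-way at 0, fully open at -1), set as the call begins (left out, the last holds). The fingers move at their own pace and stop on an object; "squeeze" is the grip in N (left out, the last holds). Time passes only in rows, so rows that repeat a pose let the fingers close. It gives the time, the measured TCP pose, the force and the opening at its end, in the units of the state.
- r.sense(): the state, without advancing time (a new reading comes with each control period).
- eyes.camera(name): name is "scene" or "top" or "wrist"; returns the picture (400x640x3 uint8, red, green, blue); there is no depth.
- eyes.calibration(name): a dict with "camera_matrix" (3x3 intrinsics, pixels), "rvec" (rotation vector, rad) and "tvec" (3), from world to camera coordinates, as OpenCV has them; the wrist camera has in their place "tool_from_camera" (4x4, takes a point from camera to tool coordinates, whose origin is the TCP and whose axes are the flange's). Camera axes: x right, y down, z forward; pixel columns grow to the right and rows downward; lengths in m; the calibration is good to about 2 mm. The wrist camera is an equidistant fisheye: a pixel r from the principal point sees the ray r / f radians off the axis. A picture is of the moment at which its call begins: read the wrist's pose just before it. calibration takes no time and is no camera call.
- r.finish_job(): hands the job in, once; it reports no verdict.
The state is a dict: "t": time; "joint_pos": joint angles; "qd": joint speeds; "tau": joint torques, N m; "position": TCP position; "eef_rot": TCP orientation; "contact_force": force on the tool from outside, world axes, zero at the start; "moment": the same for the moment, N m; "width": finger opening in m.
Only numpy, scipy, OpenCV 4.12 (cv2) and the standard library are available. Lean on these libraries where they do the work, as an engineer would, in place of code of your own. Each camera call takes 0.05 s, during which the arm holds its last target.

## Task

Take the calibration glass from its open case, lay it flat on the microscope stage's loading ledge and slide it in under the two sprung clips, so that they ride up onto it, until you feel it meet the end stop and it drops flat into its pocket with both clips holding it down. It is glass, so press and push it only gently, and leave the other things on the bench where they are.

Things in the scene. Friction and masses are not known exactly. Their poses are not given: they have to be found in the camera images.
- glass_center (a point): centre of the calibration glass, a greenish glass plate 76 x 52 x 6 mm (about 60 g), fine dark grid, a frosted band at each short end. x along its 76 mm, y across its 52 mm, z up. It starts level in the open case on a foam block that it overhangs all round, underside 26 mm above the bench. Either end may go in first. It chips if pushed against the end stop with over 10 N.
- case: open black case 130 (x) x 170 (y) x 16 mm high, walls 4 mm, fixed to the bench; the foam block (62 x 34 mm, top 26 mm above the bench) stands in its middle. Origin: centre of its underside.
- stage: base of the microscope stage, fixed to the bench: dark plate, x -122 to +96 mm, 160 mm wide, top 24 mm above the bench; x is the sliding direction. An aluminium platform on it carries ledge, pocket, stop and clips; a micrometer holds it up to 12 mm either way along x from mid travel (differs each time, not reported). Its barrels stick out 44 mm at +x and 40 mm at +y, below z = 30 mm.
- mid_ledge (a point): fixed point of the base, axes as the stage's: 68 mm before mid_seat, 49.5 mm above the bench. Glass centred here lies flat on the loading ledge, clear of the clips wherever the platform stands. At mid travel the ledge runs from stage x = -106 to -39 mm; it is 40 mm wide, flat, top 46.5 mm above the bench, 22.5 mm above the base plate: room for finger tips beside it.
- mid_seat (a point): fixed point of the base: centre of the seated glass if the platform were at mid travel, stage x = 0, y = 0, 47 mm above the bench; the true seat is up to 12 mm off along x. The pocket's floor is 44 mm above the bench, 2.5 mm below the ledge, from x = -39 to the rigid end stop at +39 mm (2 mm longer than the glass); 40 mm wide up to x = +2 mm, then 90 mm. Stop 53 mm wide, 8 mm high.
- clip_left (a joint): sprung clip at stage y = +15 mm, on the platform (x for mid travel): steel strip 9 mm wide, pivot at x = +62, z = 51 mm; bend at x = +8 mm, 2 mm above the pocket floor at rest; the toe slopes up 30 degrees from there to x = -12 mm, 13 mm above the floor. Angle in rad, 0 at rest, grows as it lifts; 0.07 on seated glass, up to 0.12 on glass held level at ledge height.
- clip_right (a joint): the same clip at stage y = -15 mm. Each presses the glass with about 2 N. Pushing the front edge under both toes takes some 5 to 10 N, then the drag is 1 to 3 N while the front is pressed down, until the end stop. Side guides 5 mm high, 55 mm apart (1.5 mm free each side), run from x = +10 mm to the stop, with flared mouths from about x = +1 mm.
- solvent_bottle: white plastic bottle 56 mm across, 125 mm tall, upright; origin under its centre. To be left alone.
- solder_spool: spool of solder 54 mm across, 44 mm high, standing on a flange; origin under its centre. To be left alone.
- multimeter: grey hand multimeter 160 x 76 x 42 mm lying on its back; origin under its centre. To be left alone.
- screwdriver: screwdriver lying on the bench; origin under its middle. To be left alone.
Things that resemble listed ones, but are neither listed nor needed, are in the scene too. Of the things like the part that bears glass_center, leave any that is blue, green or purple; of the rest the smaller one is meant.

How it is judged:
On the way:
1. the glass is being slid in, about flat and still well short of the end stop, and both clips have ridden up onto it (value of joint each of clip_left, clip_right above 0.05 rad and x of glass_center in the frame of mid_seat between -0.045 and -0.012 m and z of glass_center in the frame of mid_seat between -0.001 and 0.006 m and angle between the z axis of glass_center and the z axis of mid_seat, either way round below 0.12 rad), for 0.1 s.
At the end, for the whole second after the job is handed in: The glass lies let go and at rest down on the pocket's floor, between ledge and end stop (its centre no more than 0.8 mm above its seated height, level within 0.02 rad, straight within 0.08 rad, within 2.5 mm of the stage's middle line), with both clips down on it (0.05 to 0.095 rad) (x of glass_center in the frame of mid_seat between -0.0145 and 0.0145 m and y of glass_center in the frame of mid_seat between -0.0025 and 0.0025 m and z of glass_center in the frame of mid_seat between -0.0015 and 0.0008 m and angle between the z axis of glass_center and the z axis of mid_seat, either way round below 0.02 rad and angle between the x axis of glass_center and the x axis of mid_seat, either way round below 0.08 rad and value of joint clip_left between 0.05 and 0.095 rad and value of joint clip_right between 0.05 and 0.095 rad and linear speed of glass below 0.01 m/s); the robot touches nothing.
It fails at once if the glass is pushed against the end stop with more than 10 N (contact force between glass and end_stop above 10 N).
It fails at once if the glass is pressed hard: the contact forces on it from the whole stage, clips included, add up to more than 30 N (on seated glass the clips alone make about 10 N) (contact force between glass and stage above 30 N).
It fails at once if a bystander is moved by more than 20 mm (distance of any of solvent_bottle, solder_spool, multimeter, screwdriver from where it was at the start of the episode above 0.02 m).
It also fails if it takes over 64 s, if anything falls off the work surface, if the arm or the gripper's body presses on something with over 40 N, if the wrist force passes 120 N, or if a joint passes its speed limit or range.

## Working session

There is one attempt and no reset: what is moved stays moved. The work goes in short steps, Python scripts to look and compute and a tool call to move; the robot and the scene stay as the last step left them, time stands still between calls to the robot, and variables do not carry over. Pictures are saved under pics/ and viewed, and the job is handed in when it is done.

Besides the shell and the picture viewer there is one more tool, called after ">>>" as a command line: name --argument value ..., lists and objects as JSON in quotes. servo_tool: Moves the arm, as the interface text tells. Its arguments: {"type":"object","properties":{"delta_pos":{"type":"array","items":{"type":"array","items":{"type":"number","minimum":-1,"maximum":1}}},"angular":{"type":"array","items":{"type":"array","items":{"type":"number","minimum":-1,"maximum":1}}},"gripper":{"type":"number"},"squeeze":{"type":"number"}},"required":["delta_pos","angular"]}

```bash
ls; mkdir -p pics; python3 - <<'E'
from rig import r,eyes
import cv2
s=r.sense();print({k:s[k] for k in('t','position','eef_rot','width','contact_force')}, r.grip_depth)
for n in('scene','top','wrist'):
    im=eyes.camera(n);cv2.imwrite(f'pics/a_{n}.png',im[:,:,::-1]);c=eyes.calibration(n);print(n,c)
E
```

```text
pics
{'t': 0.0, 'position': array([ 0.20885665, -0.50826831,  0.23040062]), 'eef_rot': array([ 3.13969818e+00, -7.24767841e-05, -2.75188467e+00]), 'width': 0.08546493973096725, 'contact_force': array([-1.02949715,  0.02686786, -0.63367429])} -0.0187
scene {'camera_matrix': array([[502.72329718,   0.        , 318.77452495],
       [  0.        , 502.72329718, 198.76511796],
       [  0.        ,   0.        ,   1.        ]]), 'rvec': array([ 1.73987153,  1.71328309, -0.73831832]), 'tvec': array([-0.0069119 , -0.35758555,  1.9988339 ])}
top {'camera_matrix': array([[504.11649286,   0.        , 318.50670154],
       [  0.        , 504.11649286, 198.45290592],
       [  0.        ,   0.        ,   1.        ]]), 'rvec': array([ 2.15835176, -2.20028995,  0.09342068]), 'tvec': array([-0.00625574,  0.56795006,  1.24791586])}
wrist {'camera_matrix': array([[309.70691629,   0.        , 318.77955058],
       [  0.        , 309.70691629, 200.39228967],
       [  0.        ,   0.        ,   1.        ]]), 'tool_from_camera': array([[-3.42857669e-04, -9.55051474e-01, -2.96439816e-01,
         7.71040195e-02],
       [ 9.99999861e-01, -4.45997325e-04,  2.80302367e-04,
         6.53354341e-04],
       [-3.99914554e-04, -2.96439679e-01,  9.55051494e-01,
        -1.42954200e-01],
       [ 0.00000000e+00,  0.00000000e+00,  0.00000000e+00,
         1.00000000e+00]])}
```

View pics/a_top.png

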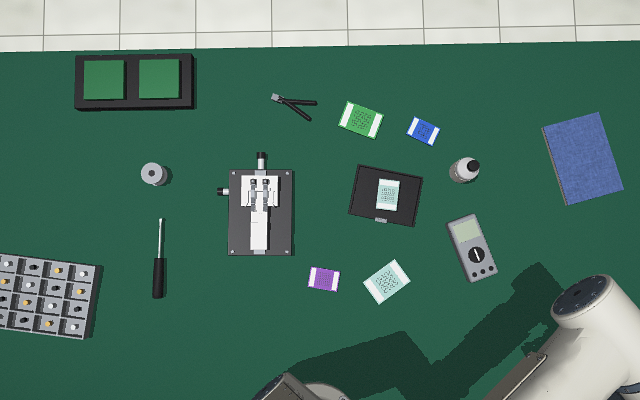

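View pics/a_scene.png

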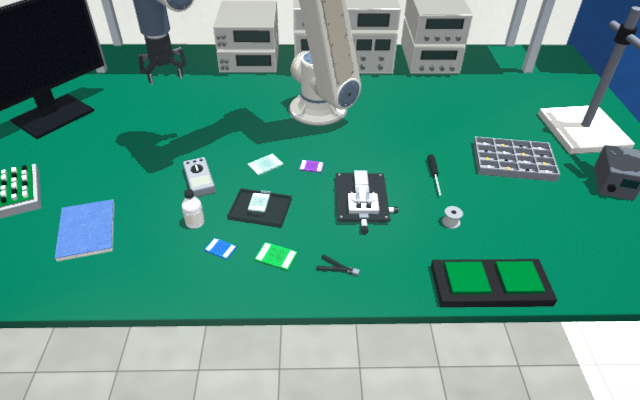

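View pics/a_wrist.png

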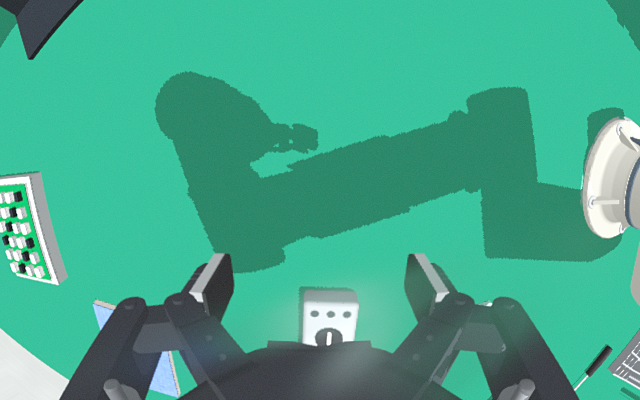

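Candidates for the glass in the top view: (388,195), pale green-white in the black case; (387,282), pale and larger, on the bench; and green (361,119), blue (423,131) and purple (324,279). Green, blue and purple are excluded. The smaller of the two pale ones, the one in the case, fits. I'll confirm it with a crop and measure.

```bash
cat > h.py <<'E'
import numpy as np,cv2
def ray(c,px):
    K=c['camera_matrix'];R=cv2.Rodrigues(c['rvec'])[0];t=c['tvec']
    d=R.T@np.linalg.solve(K,np.array([px[0],px[1],1.]));o=-R.T@t;return o,d
def onplane(c,px,z):
    o,d=ray(c,px);return o+d*(z-o[2])/d[2]
def wray(c,px,pos,rpy):
    from scipy.spatial.transform import Rotation as Ro
    K=c['camera_matrix'];v=np.array([(px[0]-K[0,2])/K[0,0],(px[1]-K[1,2])/K[1,1]]);th=np.hypot(*v)
    d=np.array([*(v/th*np.sin(th) if th>0 else v),np.cos(th)]);T=np.array(c['tool_from_camera'])
    R=Ro.from_euler('xyz',rpy).as_matrix()
    return R@T[:3,3]+pos,R@(T[:3,:3]@d)
def wonplane(c,px,z,pos,rpy):
    o,d=wray(c,px,pos,rpy);return o+d*(z-o[2])/d[2]
def wproj(c,P,pos,rpy):
    from scipy.spatial.transform import Rotation as Ro
    K=c['camera_matrix'];R=Ro.from_euler('xyz',rpy).as_matrix();T=np.array(c['tool_from_camera'])
    p=T[:3,:3].T@(R.T@(np.array(P)-pos)-T[:3,3]);rr=np.hypot(p[0],p[1]);th=np.arctan2(rr,p[2])
    return np.array([K[0,2]+K[0,0]*th*p[0]/rr,K[1,2]+K[1,1]*th*p[1]/rr])
E
python3 - <<'E'
from rig import eyes
from h import *
im=cv2.imread('pics/a_top.png');c=eyes.calibration('top')
a=cv2.resize(im[150:310,335:445],None,fx=5,fy=5,interpolation=cv2.INTER_CUBIC)[:600]
b=cv2.resize(im[145:265,205:305],None,fx=4,fy=4,interpolation=cv2.INTER_CUBIC)
cv2.imwrite('pics/b1.png',cv2.resize(im[150:310,335:445],None,fx=3.7,fy=3.7,interpolation=cv2.INTER_CUBIC));cv2.imwrite('pics/b2.png',b)
hsv=cv2.cvtColor(im,cv2.COLOR_BGR2HSV)
m=((hsv[:,:,2]>150)&(hsv[:,:,1]<110)).astype(np.uint8);m[:60]=0
for z,(x0,y0,x1,y1) in ((.032,(370,172,410,217)),(.006,(355,250,420,310))):
    mm=np.zeros_like(m);mm[y0:y1,x0:x1]=m[y0:y1,x0:x1]
    cs=max(cv2.findContours(mm,0,2)[0],key=cv2.contourArea);rc=cv2.minAreaRect(cs);B=cv2.boxPoints(rc)
    P=np.array([onplane(c,p,z) for p in B]);print(rc,P.round(4).tolist(),np.linalg.norm(np.diff(P,axis=0),axis=1).round(4),P.mean(0))
# stage base corner screws / plate
mm=np.zeros_like(m);sub=im[160:265,218:300].max(2)
for p in((228,169),(294,170),(294,255),(228,255)): print(p,onplane(c,p,.024).round(4))
E
```

```text
((387.3686218261719, 194.36688232421875), (20.56406021118164, 29.96977996826172), 6.709836959838867) [[0.5402, -0.1591, 0.032], [0.615, -0.17, 0.032], [0.608, -0.2212, 0.032], [0.5332, -0.21, 0.032]] [0.0756 0.0517 0.0756] [ 0.57409974 -0.19008025  0.032     ]
((386.1947937011719, 281.5143737792969), (27.753236770629883, 39.87144088745117), 53.61564636230469) [[0.3552, -0.1226, 0.006], [0.4129, -0.2055, 0.006], [0.3561, -0.2453, 0.006], [0.2988, -0.1626, 0.006]] [0.101  0.0693 0.1006] [ 0.35573587 -0.18400688  0.006     ]
(228, 169) [0.647  0.2107 0.024 ]
(294, 170) [0.6413 0.0435 0.024 ]
(294, 255) [0.4271 0.0468 0.024 ]
(228, 255) [0.4303 0.2116 0.024 ]
```

View pics/b1.png

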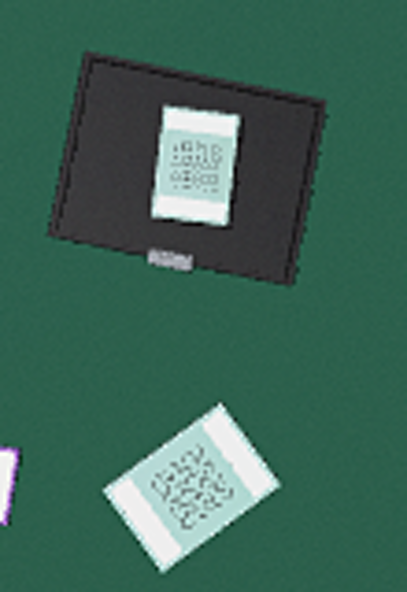

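View pics/b2.png

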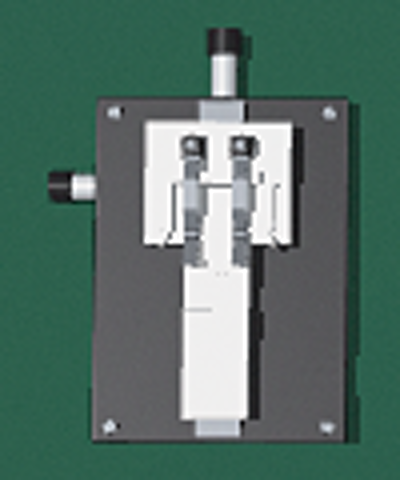

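The crop confirms it: the plate at (387,194) measures 76 x 52 mm, while the other pale one at (386,282) is 101 x 69 mm. The target glass is at about (0.574, -0.190), long axis at -8.3°. I'll move the wrist camera over it.

>>> servo_tool --delta_pos '[[0.25,0.2,-0.05],[0.5,0.4,-0.1],[0.75,0.6,-0.15],[0.98,0.8,-0.2]]' --angular '[[0,0,-0.01],[0,0,-0.02],[0,0,-0.03],[0,0,-0.0425]]' --gripper -1

```text
t: 0.55
position: [0.3078, -0.4277, 0.2107]
eef_rot: [3.141, -0.0, -2.887]
contact_force: [0.1, -0.2, -0.5]
width: 0.0854
```

>>> servo_tool --delta_pos '[[0.25,0.2,-0.05],[0.5,0.4,-0.1],[0.75,0.6,-0.15],[0.98,0.8,-0.2]]' --angular '[[0,0,-0.01],[0,0,-0.02],[0,0,-0.03],[0,0,-0.0425]]'

```text
t: 0.95
position: [0.4059, -0.3476, 0.1908]
eef_rot: [3.141, -0.0, -3.02]
contact_force: [0.1, -0.2, -0.2]
width: 0.0853
```

>>> servo_tool --delta_pos '[[0.25,0.2,-0.05],[0.5,0.4,-0.1],[0.75,0.6,-0.15],[0.98,0.8,-0.2]]' --angular '[[0,0,-0.01],[0,0,-0.02],[0,0,-0.03],[0,0,-0.0425]]'

```text
t: 1.35
position: [0.5038, -0.2676, 0.1707]
eef_rot: [3.141, -0.001, 3.13]
contact_force: [-0.6, -0.4, -0.3]
width: 0.0852
```

>>> servo_tool --delta_pos '[[0.25,0.2,-0.05],[0.5,0.4,-0.1],[0.75,0.6,-0.15],[0.98,0.8,-0.2],[0.98,0.8,-0.2],[0.98,0.8,-0.2]]' --angular '[[0,0,-0.01],[0,0,-0.02],[0,0,-0.03],[0,0,-0.0425],[0,0,-0.0425],[0,0,-0.0425]]'

```text
t: 1.95
position: [0.6009, -0.1882, 0.1504]
eef_rot: [-3.141, -0.002, 2.999]
contact_force: [-1.1, -0.2, 0.4]
width: 0.0854
```

```bash
cat > g.py <<'E'
import sys
from rig import r,eyes
from h import *
n=sys.argv[1];cam=sys.argv[2] if len(sys.argv)>2 else 'wrist'
s=r.sense();im=eyes.camera(cam)[:,:,::-1];cv2.imwrite(f'pics/{n}.png',im);np.savez(f'pics/{n}.npz',p=s['position'],e=s['eef_rot'])
print(s['t'],s['position'],s['eef_rot'],s['contact_force'],s['width'],s['joint_pos'].round(2))
E
python3 g.py c1
```

```text
1.95 [ 0.60094155 -0.18821852  0.1504011 ] [-3.14146336e+00 -1.69662353e-03  2.99876987e+00] [-1.08468928 -0.23250935  0.39954048] 0.08537402612189994 [-0.06  0.45  0.18 -0.   -1.31 -1.66]
```

View pics/c1.png

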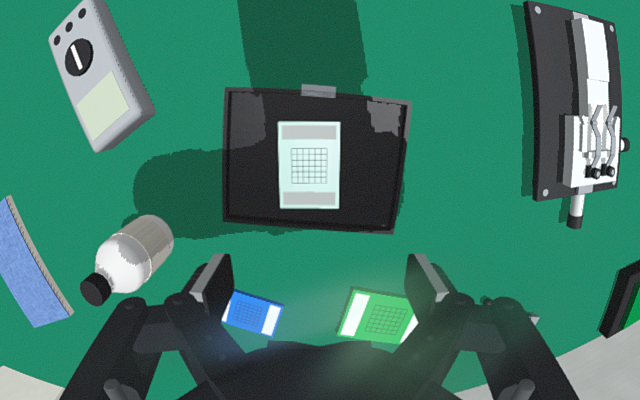

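```bash
python3 - <<'E'
from rig import eyes
from h import *
c=eyes.calibration('wrist');d=np.load('pics/c1.npz');im=cv2.imread('pics/c1.png')
m=(im.min(2)>110).astype(np.uint8);mm=m*0;mm[112:218,265:352]=m[112:218,265:352]
ct=max(cv2.findContours(mm,0,1)[0],key=cv2.contourArea)[:,0]
P=np.array([wonplane(c,p,.032,d['p'],d['e'])[:2] for p in ct]).astype(np.float32)*1000
rc=cv2.minAreaRect(P);print(rc,cv2.boxPoints(rc))
E
```

```text
((572.3990478515625, -193.0431671142578), (52.615726470947266, 76.94127655029297), 81.43424224853516) [[ 530.43915 -213.3276 ]
 [ 606.52216 -224.78757]
 [ 614.35895 -172.75873]
 [ 538.27594 -161.29877]]
```

>>> servo_tool --delta_pos '[[-0.2,-0.01,-0.1],[-0.463,-0.021,-0.3],[-0.463,-0.021,-0.6],[-0.463,-0.021,-0.85],[-0.463,-0.021,-0.9],[-0.463,-0.021,-0.9]]' --angular '[[0,0,-0.002],[0,0,-0.002],[0,0,-0.002],[0,0,-0.002],[0,0,-0.002],[0,0,-0.002]]'

```text
t: 2.6
position: [0.554, -0.1915, 0.0613]
eef_rot: [-3.141, -0.001, 2.991]
contact_force: [0.3, -0.5, 0.9]
width: 0.0854
```

```bash
python3 g.py c2;python3 - <<'E'
from rig import eyes
from h import *
c=eyes.calibration('wrist');d=np.load('pics/c2.npz')
for z in (.032,):
  for P in [(.5304,-.2133,z),(.6065,-.2248,z),(.6144,-.1728,z),(.5383,-.1613,z),(.5546,-.1903,.03)]: print(wproj(c,P,d['p'],d['e']).round(1))
E
```

```text
2.6 [ 0.55404525 -0.19151023  0.06132605] [-3.14113629e+00 -1.07343104e-03  2.99054040e+00] [ 0.29442865 -0.45628171  0.90594083] 0.08535837817145918 [-0.07  0.43 -0.09  0.   -1.06 -1.66]
[276.4 206.5]
[282.8 311.7]
[358.7 311.6]
[365.5 206.4]
[321.  237.1]
```

View pics/c2.png

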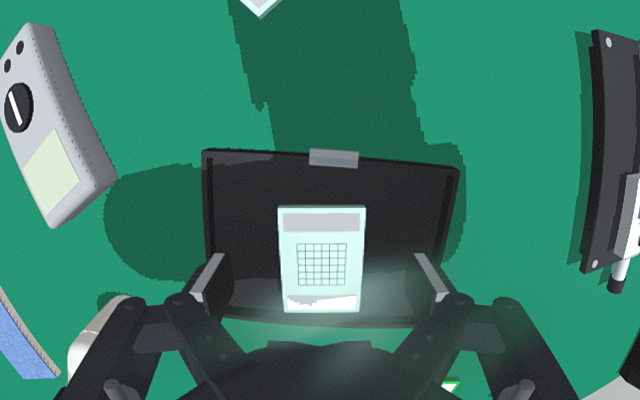

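The predicted corners match the picture: glass at (277–365, 206–312), centred between the pads. I'll descend and grip.

>>> servo_tool --delta_pos '[[0,0.01,-0.2],[0,0.01,-0.4],[0,0.01,-0.54],[0,0.01,-0.54],[0,0.01,-0.54]]' --angular '[[0,0,0],[0,0,0],[0,0,0],[0,0,0],[0,0,0]]'

```text
t: 3.15
position: [0.5559, -0.1902, 0.0089]
eef_rot: [-3.141, 0.002, 2.991]
contact_force: [-0.1, 0.2, -0.1]
width: 0.0856
```

>>> servo_tool --delta_pos '[[0,0,0],[0,0,0],[0,0,0],[0,0,0],[0,0,0],[0,0,0],[0,0,0],[0,0,0]]' --angular '[[0,0,0],[0,0,0],[0,0,0],[0,0,0],[0,0,0],[0,0,0],[0,0,0],[0,0,0]]' --gripper 1 --squeeze 40

```text
t: 3.95
position: [0.5556, -0.19, 0.0085]
eef_rot: [-3.141, 0.002, 2.992]
contact_force: [-1.0, 1.0, 6.0]
width: 0.0511
```

```bash
python3 g.py c3
```

```text
3.95 [ 0.55555704 -0.19000374  0.00851449] [-3.14126951e+00  2.08740329e-03  2.99151467e+00] [-0.97615558  0.9625588   6.00959642] 0.051077196027826594 [-0.06  0.49 -0.15  0.   -0.93 -1.66]
```

View pics/c3.png

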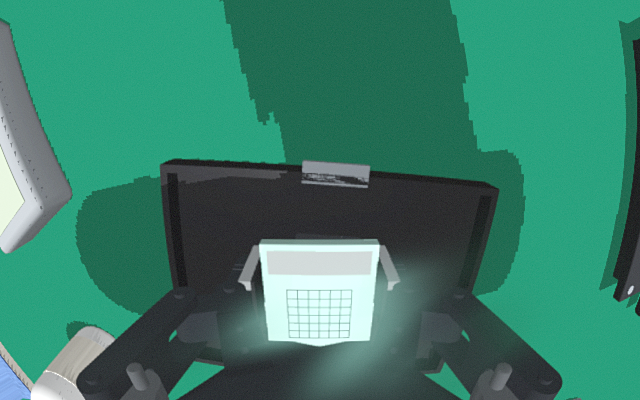

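>>> servo_tool --delta_pos '[[0,0,0.1],[0,0,0.4],[0,0,0.8],[0,0,1.0],[0,0,1.0],[0,0,1.0]]' --angular '[[0,0,0],[0,0,0],[0,0,0],[0,0,0],[0,0,0],[0,0,0]]'

```text
t: 4.6
position: [0.5545, -0.1896, 0.1074]
eef_rot: [3.141, 0.0, 2.991]
contact_force: [-0.3, -0.2, -2.5]
width: 0.051
```

```bash
python3 g.py c4;python3 - <<'E'
from rig import eyes
from h import *
c=eyes.calibration('wrist');d=np.load('pics/c4.npz');im=cv2.imread('pics/c4.png')
cv2.imwrite('pics/c4c.png',cv2.resize(im[200:400,200:440],None,fx=3,fy=3))
E
```

```text
4.6 [ 0.55450344 -0.18958798  0.10740844] [3.14094502e+00 1.69662272e-04 2.99077728e+00] [-0.31131727 -0.2117286  -2.45281047] 0.05103825938247914 [-0.06  0.39 -0.02 -0.   -1.16 -1.66]
```

View pics/c4c.png

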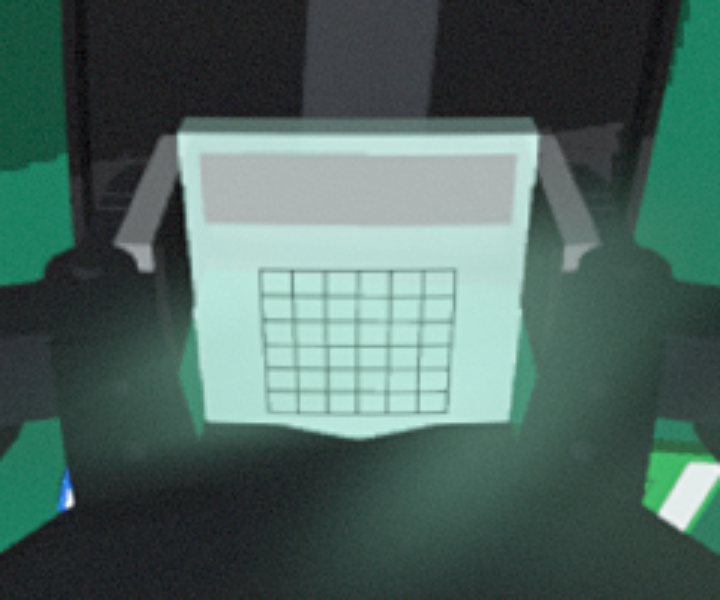

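View pics/c4.png

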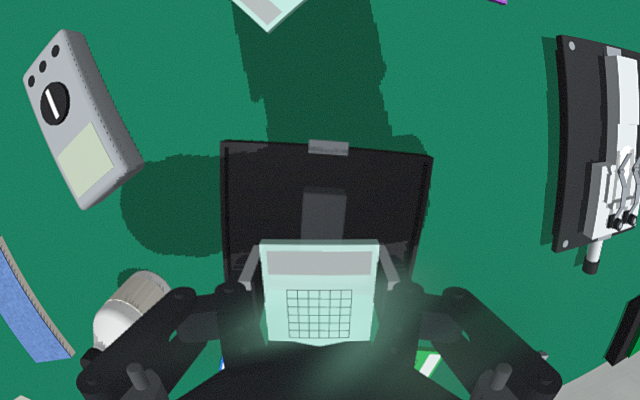

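The glass is held level: its grid and rear edge sit at the same pixels as before the lift. Next I'll move so the wrist camera looks over the stage.

>>> servo_tool --delta_pos '[[0.05,0.2,0.25],[0.1,0.5,0.5],[0.15,0.8,0.7],[0.2,1.0,0.9]]' --angular '[[0,0,0.01],[0,0,0.02],[0,0,0.03],[0,0,0.041]]'

```text
t: 5.05
position: [0.5741, -0.0881, 0.1966]
eef_rot: [3.141, -0.003, 3.122]
contact_force: [1.1, -0.5, -0.5]
width: 0.0509
```

>>> servo_tool --delta_pos '[[0.05,0.3,0],[0.1,0.6,0],[0.15,0.8,0],[0.2,1.0,0]]' --angular '[[0,0,0],[0,0,0],[0,0,0],[0,0,0]]'

```text
t: 5.45
position: [0.594, 0.0113, 0.1955]
eef_rot: [-3.141, -0.003, 3.12]
contact_force: [-0.1, -0.0, -0.2]
width: 0.0507
```

>>> servo_tool --delta_pos '[[0.05,0.3,0],[0.1,0.6,0],[0.1,0.9,0],[0.1,1.0,0],[0.1,1.0,0],[0.1,1.0,0],[0.1,1.0,0]]' --angular '[[0,0,0],[0,0,0],[0,0,0],[0,0,0],[0,0,0],[0,0,0],[0,0,0]]'

```text
t: 6.15
position: [0.6046, 0.1091, 0.197]
eef_rot: [-3.141, -0.001, 3.119]
contact_force: [0.5, 0.3, -0.9]
width: 0.0509
```

```bash
python3 g.py d1; python3 - <<'E'
from rig import eyes
from h import *
c=eyes.calibration('wrist');d=np.load('pics/c3.npz')
e=[np.pi,0,0]
for P in [(.0209,.026,-.0235),(.0209,-.026,-.0235)]: print(wproj(c,np.array(P)*[1,-1,-1],np.zeros(3),e))
im=cv2.imread('pics/d1.png');cv2.imwrite('pics/d1c.png',cv2.resize(im[0:230,190:450],None,fx=2.6,fy=2.6,interpolation=cv2.INTER_CUBIC))
E
```

```text
6.15 [0.60456573 0.10905641 0.19698315] [-3.14109266e+00 -7.03419543e-04  3.11876042e+00] [ 0.49983303  0.30833137 -0.85619417] 0.05086704335631286 [ 0.43  0.39  0.22  0.   -1.4  -2.03]
[378.89794946 243.19923096]
[258.12188885 243.22492685]
```

View pics/d1.png

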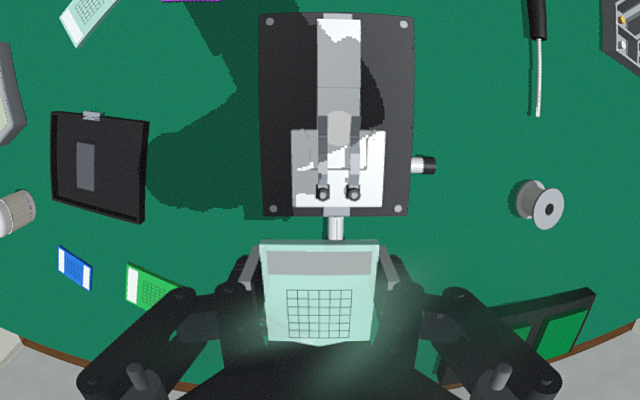

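View pics/d1c.png

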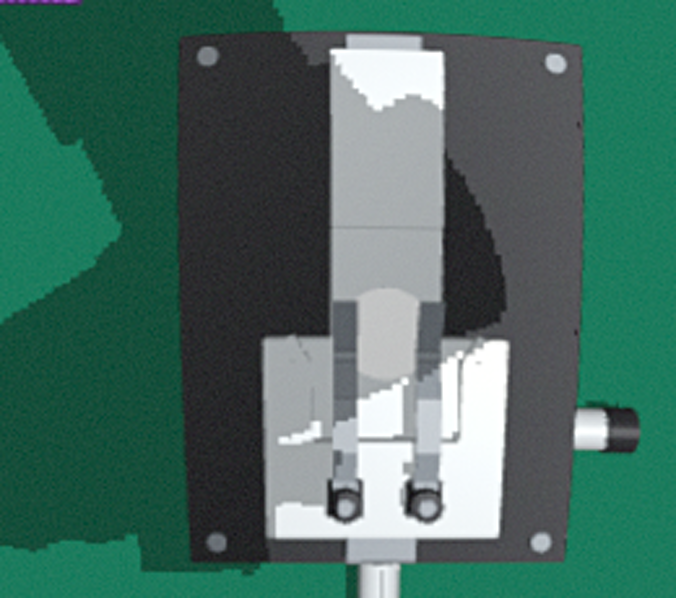

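```bash
python3 - <<'E'
from rig import eyes
from h import *
c=eyes.calibration('wrist');d=np.load('pics/d1.npz')
def W(q,z): return wonplane(c,(190+(q[0]+.5)/2.6-.5,(q[1]+.5)/2.6-.5),z,d['p'],d['e'])[:2]*1000
for n,z,qs in [('screws',.025,[(208,56),(556,63),(541,542),(216,542)]),('plate',.024,[(179,38),(582,46),(565,560),(191,560)]),
 ('ledge',.0465,[(331,50),(443,52),(333,300),(441,300),(332,228),(442,228)]),('plat',.044,[(263,338),(509,340),(499,538),(267,538)]),('stop',.052,[(357,440),(415,440)]),('pivot',.051,[(345,500),(426,500)]),('toe',.057,[(345,302),(430,302)])]:
    P=np.array([W(q,z) for q in qs]);print(n,P.round(1).tolist(),P.mean(0).round(1))
E
```

```text
screws [[434.7, 63.5], [437.8, 199.8], [635.8, 195.0], [632.5, 58.7]] [535.2 129.2]
plate [[425.6, 51.9], [429.0, 211.3], [644.6, 206.6], [640.7, 47.2]] [535.  129.3]
ledge [[441.2, 111.2], [441.9, 151.6], [534.6, 109.8], [535.1, 148.8], [508.4, 110.0], [508.7, 149.5]] [495.  130.2]
plat [[547.9, 83.8], [549.9, 174.7], [627.1, 172.7], [625.0, 82.0]] [587.5 128.3]
stop [[585.5, 117.3], [585.9, 138.5]] [585.7 127.9]
pivot [[608.4, 112.5], [609.1, 142.8]] [608.7 127.7]
toe [[535.2, 114.0], [535.5, 143.6]] [535.4 128.8]
```

Stage from d1 (screw heads and ledge edges): yaw ≈ -0.024, mid_seat ≈ (0.548, 0.129). The platform is about 1 mm toward -x. I'll bring the glass over the ledge.

>>> servo_tool --delta_pos '[[-0.3,0.07,0],[-0.6,0.14,0],[-0.9,0.2,0],[-1.0,0.2,0]]' --angular '[[0,0,0],[0,0,0],[0,0,0],[0,0,0]]'

```text
t: 6.6
position: [0.5028, 0.1298, 0.1979]
eef_rot: [3.141, 0.0, 3.12]
contact_force: [0.7, -0.2, -0.7]
width: 0.0514
```

>>> servo_tool --delta_pos '[[-0.2,0.02,-0.2],[-0.416,0.02,-0.5],[-0.416,0.02,-0.8],[-0.416,0.02,-1.0],[-0.416,0.02,-1.0],[-0.416,0.02,-1.0]]' --angular '[[0,0,0],[0,0,0],[0,0,0],[0,0,0],[0,0,0],[0,0,0]]'

```text
t: 7.2
position: [0.4639, 0.1318, 0.098]
eef_rot: [-3.141, 0.001, 3.119]
contact_force: [0.6, -0.4, -0.4]
width: 0.0509
```

```bash
python3 g.py d2; python3 g.py d2t top; python3 - <<'E'
import cv2
im=cv2.imread('pics/d2t.png');cv2.imwrite('pics/d2tc.png',cv2.resize(im[145:265,205:305],None,fx=4,fy=4,interpolation=cv2.INTER_CUBIC))
E
```

```text
7.2 [0.46385276 0.13179523 0.09798262] [-3.14125652e+00  7.50962305e-04  3.11947837e+00] [ 0.57430817 -0.3690529  -0.39418215] 0.050931003556519104 [ 0.6   0.21 -0.31  0.   -1.05 -2.2 ]
7.25 [0.46430232 0.13217481 0.09858375] [3.14101015e+00 2.03927049e-03 3.11952158e+00] [-0.63404708  0.37987319  0.1494017 ] 0.0508227281537585 [ 0.6   0.21 -0.31  0.   -1.05 -2.2 ]
```

View pics/d2.png

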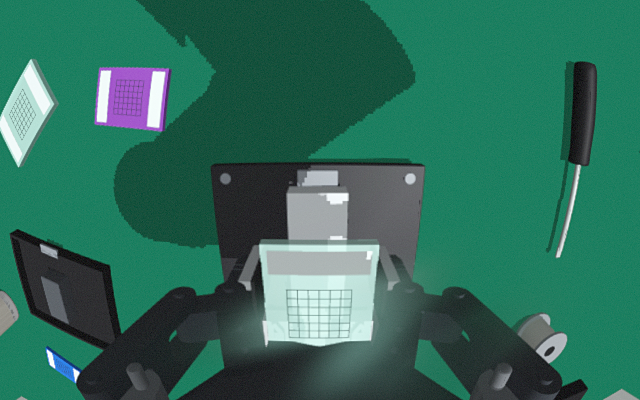

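View pics/d2tc.png

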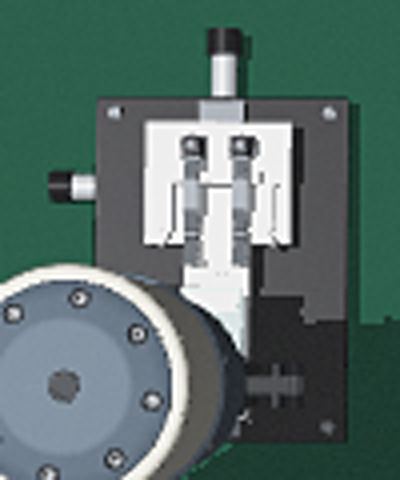

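```bash
python3 - <<'E'
from rig import eyes
from h import *
c=eyes.calibration('wrist');d=np.load('pics/d2.npz');im=cv2.imread('pics/d2.png')
cv2.imwrite('pics/d2c.png',cv2.resize(im[150:360,200:440],None,fx=2.8,fy=2.8,interpolation=cv2.INTER_CUBIC))
g=im.max(2).astype(int)
for rw in (200,210,220): print(rw,g[rw,276:296],g[rw,340:358])
for rw,a,b in((244,254,268),(244,372,388)):print(rw,g[rw,a:b])
E
```

```text
200 [ 34  35  42  41  39  41  41  30  35  37  91 145 175 173 171 170 172 171
 172 171] [252 253 249 246 247 249 251 227 171  99  95  95  99  97  98  97  97  93]
210 [ 41  42  35  44  37  31  41  42  44  39  63 131 178 173 171 173 169 173
 170 172] [169 172 170 171 171 173 176 126  93  94  97  99  99  98  95  97  98  95]
220 [ 42  40  38  42  37  37  40  39  37  36  47 114 172 173 170 172 170 173
 169 171] [170 171 169 173 171 172 176 115  79  94  96  97  93  98  96  96  96  97]
244 [ 45  48  45  40  58 153 186 181 177 178 174 173 171 172]
244 [149 146 148 151 150 155 156 106  95  99  97  97 100  96 101 101]
```

View pics/d2c.png

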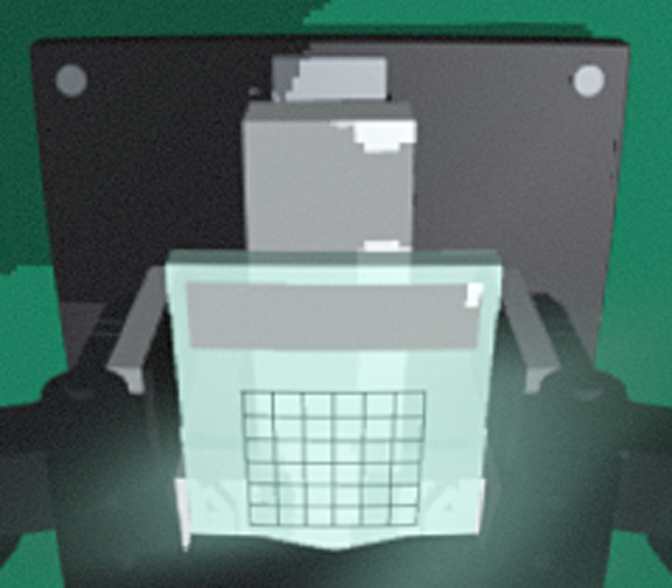

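Ledge edges at cols 287/347 and glass edges at 259/379 put the ledge about 1 mm toward -y of the glass. I'll correct that and descend.

>>> servo_tool --delta_pos '[[0,-0.01,-0.15],[0,-0.01,-0.35],[0,-0.01,-0.5],[0,-0.01,-0.6],[0,-0.01,-0.64],[0,-0.01,-0.64],[0,-0.01,-0.64]]' --angular '[[0,0,-0.0006],[0,0,-0.0006],[0,0,-0.0006],[0,0,-0.0006],[0,0,-0.0006],[0,0,-0.0006],[0,0,-0.0006]]'

```text
t: 8.0
position: [0.4638, 0.1315, 0.0341]
eef_rot: [3.141, 0.001, 3.118]
contact_force: [0.0, -0.5, -0.1]
width: 0.051
```

>>> servo_tool --delta_pos '[[0,0,-0.01],[0,0,-0.02],[0,0,-0.03],[0,0,-0.03],[0,0,-0.03]]' --angular '[[0,0,0],[0,0,0],[0,0,0],[0,0,0],[0,0,0]]'

```text
t: 8.5
position: [0.4631, 0.1312, 0.0303]
eef_rot: [-3.142, 0.0, 3.118]
contact_force: [0.5, -0.1, -0.5]
width: 0.0509
```

```bash
python3 g.py e1; python3 - <<'E'
import cv2
im=cv2.imread('pics/e1.png');cv2.imwrite('pics/e1c.png',cv2.resize(im[150:360,200:440],None,fx=2.8,fy=2.8,interpolation=cv2.INTER_CUBIC))
E
```

```text
8.5 [0.4631222  0.13117752 0.03030052] [-3.14156886e+00  4.07651586e-06  3.11800468e+00] [ 0.47513668 -0.138932   -0.49570283] 0.05085848907644621 [ 0.6   0.29 -0.4   0.   -0.88 -2.2 ]
```

View pics/e1c.png

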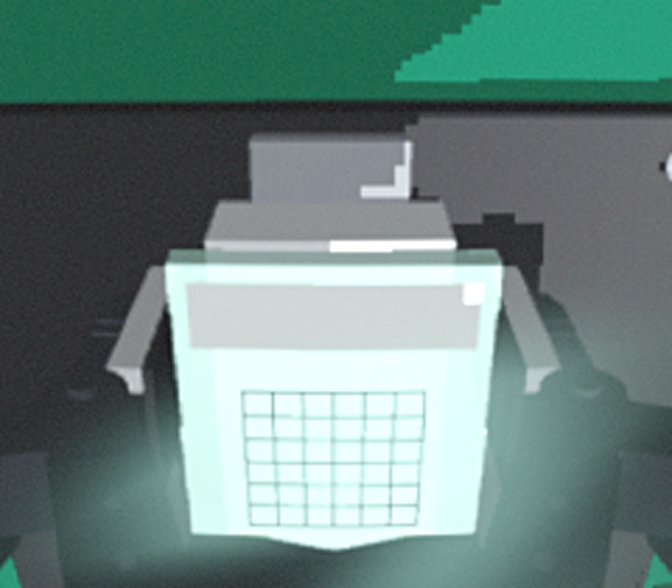

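Glass centred on the ledge within 0.4 mm. I'll lower to touch.

>>> servo_tool --delta_pos '[[0,-0.003,-0.005],[0,-0.003,-0.01],[0,-0.003,-0.01],[0,-0.003,-0.01]]' --angular '[[0,0,0],[0,0,0],[0,0,0],[0,0,0]]'

```text
t: 8.95
position: [0.4631, 0.1309, 0.0293]
eef_rot: [-3.142, -0.0, 3.118]
contact_force: [0.4, -0.2, -0.8]
width: 0.0514
```

>>> servo_tool --delta_pos '[[0,0,-0.005],[0,0,-0.005],[0,0,-0.005]]' --angular '[[0,0,0],[0,0,0],[0,0,0]]'

```text
t: 9.25
position: [0.4634, 0.1309, 0.029]
eef_rot: [3.141, 0.001, 3.118]
contact_force: [0.5, 0.4, 1.3]
width: 0.0514
```

>>> servo_tool --delta_pos '[[0.04,-0.001,0],[0.08,-0.002,0],[0.12,-0.003,0],[0.16,-0.004,0],[0.2,-0.005,0],[0.22,-0.005,0],[0.22,-0.005,0]]' --angular '[[0,0,0],[0,0,0],[0,0,0],[0,0,0],[0,0,0],[0,0,0],[0,0,0]]'

```text
t: 9.95
position: [0.4859, 0.1305, 0.029]
eef_rot: [3.141, 0.001, 3.118]
contact_force: [1.0, -0.4, 4.6]
width: 0.0507
```

>>> servo_tool --delta_pos '[[0.02,0,0],[0.04,-0.001,0],[0.06,-0.001,0],[0.06,-0.001,0]]' --angular '[[0,0,0],[0,0,0],[0,0,0],[0,0,0]]'

```text
t: 10.35
position: [0.4907, 0.1301, 0.029]
eef_rot: [-3.141, -0.001, 3.118]
contact_force: [-2.4, -0.9, 7.4]
width: 0.051
```

>>> servo_tool --delta_pos '[[0,0,0.004],[0.02,0,0.005],[0.04,-0.001,0.005],[0.04,-0.001,0.005]]' --angular '[[0,0,0],[0,0,0],[0,0,0],[0,0,0]]'

```text
t: 10.75
position: [0.4943, 0.1298, 0.0291]
eef_rot: [-3.141, -0.002, 3.118]
contact_force: [-3.3, -0.2, 6.8]
width: 0.051
```

>>> servo_tool --delta_pos '[[0.02,0,0],[0.03,-0.001,0],[0.03,-0.001,0]]' --angular '[[0,0,0],[0,0,0],[0,0,0]]'

```text
t: 11.05
position: [0.4969, 0.1297, 0.0291]
eef_rot: [-3.141, -0.003, 3.118]
contact_force: [-4.9, -0.2, 7.7]
width: 0.0511
```

>>> servo_tool --delta_pos '[[0,0,0.005],[0,0,0.01],[0,0,0.01]]' --angular '[[0,0,0],[0,0,0],[0,0,0]]'

```text
t: 11.35
position: [0.4969, 0.1297, 0.0293]
eef_rot: [-3.141, -0.003, 3.117]
contact_force: [-3.3, 0.3, -0.4]
width: 0.051
```

```bash
python3 g.py f1;python3 g.py f1t top;  python3 g.py f1s scene; python3 - <<'E'
import cv2,numpy as np
f=lambda n,a:cv2.resize(cv2.imread(n)[a[0]:a[1],a[2]:a[3]],(390,400),interpolation=cv2.INTER_CUBIC)
cv2.imwrite('pics/f1c.png',np.hstack([f('pics/f1.png',(170,380,215,425)),f('pics/f1t.png',(155,245,215,305))]))
cv2.imwrite('pics/f1sc.png',cv2.resize(cv2.imread('pics/f1s.png')[150:250,310:430],None,fx=6,fy=6,interpolation=cv2.INTER_CUBIC))
E
```

```text
11.35 [0.49685695 0.12970048 0.02928057] [-3.14081179e+00 -2.80736971e-03  3.11740801e+00] [-3.32109735  0.33196877 -0.43088965] 0.05098028991413702 [ 0.56  0.34 -0.32 -0.   -0.91 -2.15]
11.4 [0.49689179 0.12970037 0.02933781] [-3.14080754e+00 -2.75234166e-03  3.11737550e+00] [-3.85884974  0.39227849 -1.75659906] 0.05086269256217897 [ 0.56  0.34 -0.32 -0.   -0.91 -2.15]
11.45 [0.49690071 0.12967025 0.02933205] [-3.14077215e+00 -2.73707343e-03  3.11740815e+00] [-3.88215742  0.18639906 -2.47548041] 0.05076701071067293 [ 0.56  0.34 -0.32 -0.   -0.91 -2.15]
```

View pics/f1c.png

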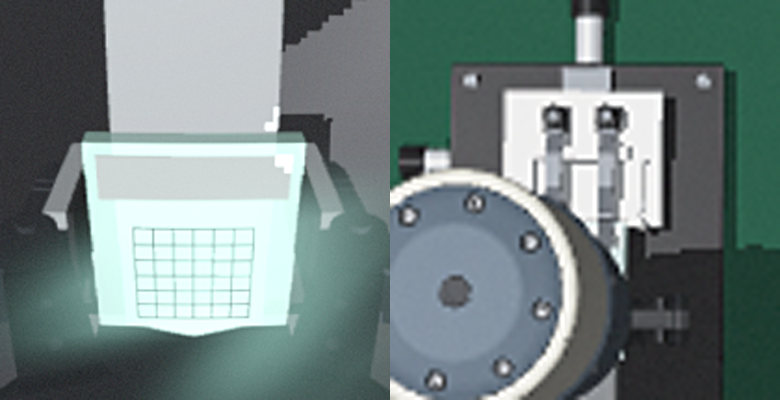

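View pics/f1sc.png

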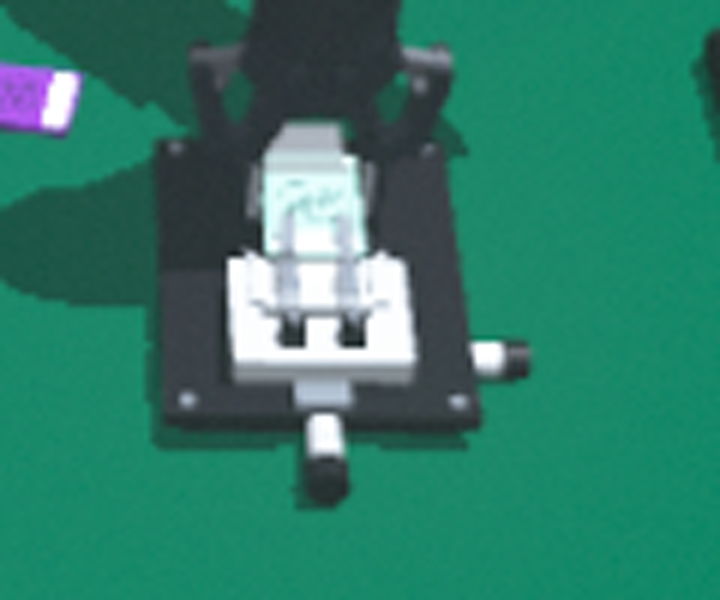

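The scene view shows the glass front under both clip toes, with the glass still level in the jaws. The push force is about 4 N. I'll continue.

>>> servo_tool --delta_pos '[[0.015,0,0],[0.03,-0.001,0],[0.04,-0.001,0],[0.04,-0.001,0]]' --angular '[[0,0,0],[0,0,0],[0,0,0],[0,0,0]]'

```text
t: 11.9
position: [0.5029, 0.1301, 0.0303]
eef_rot: [3.141, 0.001, 3.118]
contact_force: [-0.8, 0.6, -5.2]
width: 0.0511
```

>>> servo_tool --delta_pos '[[0.015,0,0],[0.03,-0.001,0],[0.04,-0.001,0],[0.04,-0.001,0]]' --angular '[[0,0,0],[0,0,0],[0,0,0],[0,0,0]]'

```text
t: 12.3
position: [0.5065, 0.1299, 0.0304]
eef_rot: [3.141, 0.001, 3.118]
contact_force: [-0.2, -0.6, -4.6]
width: 0.0508
```

>>> servo_tool --delta_pos '[[0,0,-0.006],[0.02,0,-0.008],[0.04,-0.001,-0.008],[0.06,-0.001,-0.008],[0.06,-0.001,-0.008]]' --angular '[[0,0,0],[0,0,0],[0,0,0],[0,0,0],[0,0,0]]'

```text
t: 12.8
position: [0.5126, 0.1298, 0.0295]
eef_rot: [3.142, 0.001, 3.118]
contact_force: [0.2, -0.1, -4.7]
width: 0.051
```

>>> servo_tool --delta_pos '[[0.02,0,0],[0.04,-0.001,0],[0.06,-0.001,0],[0.06,-0.001,0]]' --angular '[[0,0,0],[0,0,0],[0,0,0],[0,0,0]]'

```text
t: 13.2
position: [0.5186, 0.1297, 0.0295]
eef_rot: [3.142, 0.001, 3.118]
contact_force: [0.4, -0.3, -5.2]
width: 0.0511
```

```bash
python3 g.py g1;  python3 g.py g1s scene; python3 - <<'E'
import cv2,numpy as np
f=lambda n,a:cv2.resize(cv2.imread(n)[a[0]:a[1],a[2]:a[3]],(390,400),interpolation=cv2.INTER_CUBIC)
cv2.imwrite('pics/g1c.png',np.hstack([f('pics/g1.png',(170,380,215,425)),f('pics/g1s.png',(160,225,330,395))]))
E
```

```text
13.2 [0.51863826 0.12969973 0.02953944] [3.14155016e+00 5.76950672e-04 3.11796699e+00] [ 0.3853453  -0.2903638  -5.17249784] 0.05105890386815748 [ 0.54  0.38 -0.27  0.   -0.93 -2.13]
13.25 [0.51862237 0.12971947 0.02959866] [3.14148816e+00 7.55265067e-04 3.11795599e+00] [-0.34184421  0.36211537 -5.16225087] 0.051217740982164944 [ 0.54  0.38 -0.27  0.   -0.93 -2.13]
```

View pics/g1c.png

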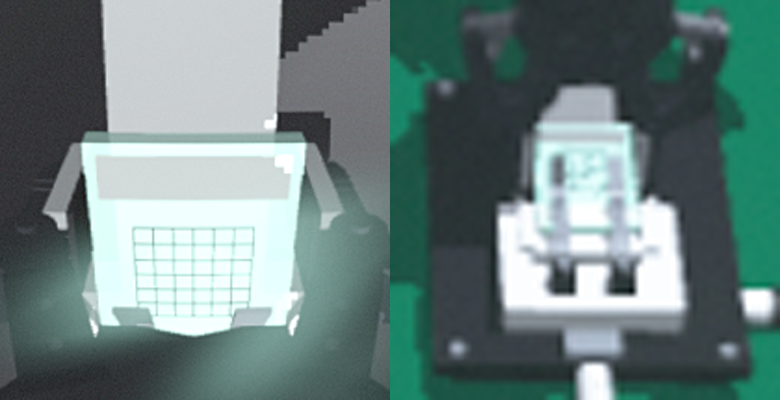

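Both clips lie on the glass and it stays level. I'll continue, with finer steps near the stop.

>>> servo_tool --delta_pos '[[0.02,0,0],[0.04,-0.001,0],[0.06,-0.001,0],[0.08,-0.002,0],[0.08,-0.002,0],[0.08,-0.002,0]]' --angular '[[0,0,0],[0,0,0],[0,0,0],[0,0,0],[0,0,0],[0,0,0]]'

```text
t: 13.9
position: [0.5266, 0.1295, 0.0296]
eef_rot: [3.142, 0.001, 3.118]
contact_force: [0.6, -0.5, -4.7]
width: 0.0509
```

>>> servo_tool --delta_pos '[[0.007,0,0],[0.015,0,0],[0.015,0,0],[0.015,0,0]]' --angular '[[0,0,0],[0,0,0],[0,0,0],[0,0,0]]'

```text
t: 14.3
position: [0.5276, 0.1295, 0.0295]
eef_rot: [3.142, -0.0, 3.118]
contact_force: [-0.9, -0.6, -5.5]
width: 0.0508
```

>>> servo_tool --delta_pos '[[0.005,0,0],[0.01,0,0],[0.01,0,0]]' --angular '[[0,0,0],[0,0,0],[0,0,0]]'

```text
t: 14.6
position: [0.5287, 0.1295, 0.0295]
eef_rot: [3.142, 0.0, 3.118]
contact_force: [-1.1, 0.0, -4.6]
width: 0.0508
```

>>> servo_tool --delta_pos '[[0.005,0,0],[0.01,0,0],[0.01,0,0]]' --angular '[[0,0,0],[0,0,0],[0,0,0]]'

```text
t: 14.9
position: [0.5297, 0.1295, 0.0295]
eef_rot: [3.142, 0.0, 3.118]
contact_force: [0.1, 0.2, -3.9]
width: 0.0508
```

>>> servo_tool --delta_pos '[[0.005,0,0],[0.01,0,0],[0.01,0,0]]' --angular '[[0,0,0],[0,0,0],[0,0,0]]'

```text
t: 15.2
position: [0.5307, 0.1295, 0.0295]
eef_rot: [3.142, 0.0, 3.118]
contact_force: [-0.4, 0.1, -5.5]
width: 0.0508
```

>>> servo_tool --delta_pos '[[0.005,0,0],[0.005,0,0],[0.005,0,0]]' --angular '[[0,0,0],[0,0,0],[0,0,0]]'

```text
t: 15.5
position: [0.5312, 0.1295, 0.0295]
eef_rot: [3.142, 0.0, 3.118]
contact_force: [-1.0, -0.7, -5.1]
width: 0.0512
```

>>> servo_tool --delta_pos '[[0.005,0,0],[0.005,0,0]]' --angular '[[0,0,0],[0,0,0]]'

```text
t: 15.7
position: [0.5313, 0.1294, 0.0293]
eef_rot: [-3.141, -0.001, 3.118]
contact_force: [-2.0, 0.2, -4.0]
width: 0.051
```

>>> servo_tool --delta_pos '[[0.005,0,0],[0.005,0,0]]' --angular '[[0,0,0],[0,0,0]]'

```text
t: 15.9
position: [0.5313, 0.1293, 0.0291]
eef_rot: [-3.141, -0.002, 3.118]
contact_force: [-4.1, 0.6, -4.7]
width: 0.0507
```

Stop felt at TCP x = 0.5313 (4 N). I'll back off slightly and lower into the pocket.

>>> servo_tool --delta_pos '[[-0.007,0,0],[-0.014,0,0],[-0.014,0,-0.005],[-0.014,0,-0.01],[-0.014,0,-0.015],[-0.014,0,-0.015]]' --angular '[[0,0,0],[0,0,0],[0,0,0],[0,0,0],[0,0,0],[0,0,0]]'

```text
t: 16.5
position: [0.5313, 0.1295, 0.0282]
eef_rot: [3.141, 0.001, 3.118]
contact_force: [-0.5, -0.9, -4.2]
width: 0.0511
```

>>> servo_tool --delta_pos '[[0,0,-0.005],[0,0,-0.01],[0,0,-0.01]]' --angular '[[0,0,0],[0,0,0],[0,0,0]]'

```text
t: 16.8
position: [0.5313, 0.1296, 0.0274]
eef_rot: [3.141, 0.001, 3.118]
contact_force: [-0.4, -0.5, -2.4]
width: 0.0509
```

>>> servo_tool --delta_pos '[[0,0,-0.005],[0,0,-0.005]]' --angular '[[0,0,0],[0,0,0]]'

```text
t: 17.0
position: [0.5312, 0.1296, 0.0269]
eef_rot: [3.141, 0.001, 3.118]
contact_force: [0.2, -0.9, -1.1]
width: 0.0509
```

>>> servo_tool --delta_pos '[[0,0,-0.004],[0,0,-0.004]]' --angular '[[0,0,0],[0,0,0]]'

```text
t: 17.2
position: [0.5313, 0.1296, 0.0266]
eef_rot: [3.141, 0.001, 3.118]
contact_force: [0.2, -0.9, 0.8]
width: 0.0511
```

Fz went from -5 to +1 N at the expected seated height, so the glass is on the floor. I'll open partly to release.

>>> servo_tool --delta_pos '[[0,0,0],[0,0,0],[0,0,0],[0,0,0],[0,0,0],[0,0,0]]' --angular '[[0,0,0],[0,0,0],[0,0,0],[0,0,0],[0,0,0],[0,0,0]]' --gripper -0.6

```text
t: 17.8
position: [0.5307, 0.1295, 0.0261]
eef_rot: [3.142, 0.0, 3.118]
contact_force: [-0.1, 0.0, -0.3]
width: 0.0682
```

```bash
python3 g.py h1;  python3 - <<'E'
import cv2,numpy as np
cv2.imwrite('pics/h1c.png',cv2.resize(cv2.imread('pics/h1.png')[170:370,200:440],None,fx=2.8,fy=2.8,interpolation=cv2.INTER_CUBIC))
E
```

```text
17.8 [0.53071954 0.12950242 0.02606205] [3.14158480e+00 9.10966135e-06 3.11803314e+00] [-0.13990458  0.03435901 -0.29682807] 0.0681689531626773 [ 0.53  0.4  -0.24 -0.   -0.93 -2.12]
```

View pics/h1c.png

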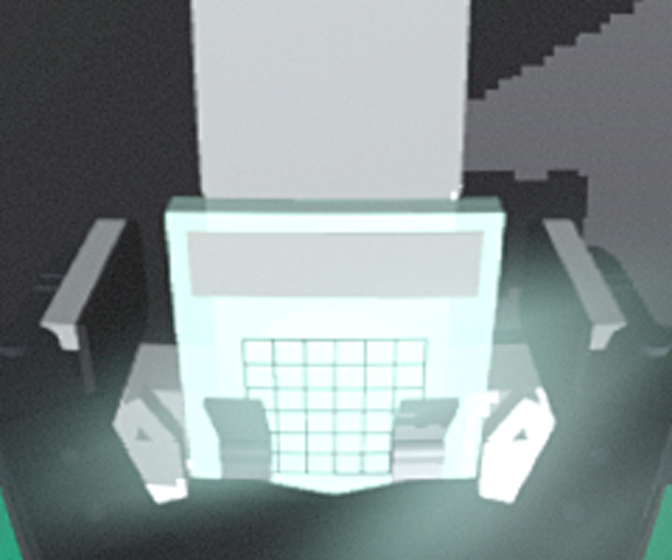

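Released, with both clips on the glass. I'll raise clear and check.

>>> servo_tool --delta_pos '[[0,0,0.05],[0,0,0.2],[0,0,0.5],[0,0,0.8],[0,0,1.0],[0,0,1.0]]' --angular '[[0,0,0],[0,0,0],[0,0,0],[0,0,0],[0,0,0],[0,0,0]]'

```text
t: 18.45
position: [0.5328, 0.1302, 0.13]
eef_rot: [3.139, 0.007, 3.118]
contact_force: [-0.5, -0.7, -0.7]
width: 0.0686
```

>>> servo_tool --delta_pos '[[0.3,0,0.3],[0.6,0,0.5],[0.75,0,0.7],[0.75,0,0.7],[0.75,0,0.7],[0.75,0,0.7]]' --angular '[[0,0,0],[0,0,0],[0,0,0],[0,0,0],[0,0,0],[0,0,0]]'

```text
t: 19.05
position: [0.6046, 0.1294, 0.1948]
eef_rot: [-3.141, -0.002, 3.118]
contact_force: [-0.9, 0.1, -0.3]
width: 0.0682
```

```bash
python3 g.py k1; python3 g.py k1s scene; python3 - <<'E'
import cv2,numpy as np
cv2.imwrite('pics/k1c.png',cv2.resize(cv2.imread('pics/k1.png')[0:230,190:450],None,fx=2.6,fy=2.6,interpolation=cv2.INTER_CUBIC))
cv2.imwrite('pics/k1sc.png',cv2.resize(cv2.imread('pics/k1s.png')[160:240,320:410],None,fx=6,fy=6,interpolation=cv2.INTER_CUBIC))
E
```

```text
19.05 [0.6045958  0.12939145 0.19483297] [-3.14108867e+00 -2.38377138e-03  3.11802702e+00] [-0.88570771  0.12745752 -0.25656741] 0.06816321030355701 [ 0.46  0.4   0.23 -0.   -1.4  -2.06]
19.1 [0.60459111 0.12938889 0.19499993] [-3.14099178e+00 -2.17983330e-03  3.11817519e+00] [-0.32630937 -0.08236867 -0.07985723] 0.06820482651258462 [ 0.46  0.4   0.23 -0.   -1.4  -2.06]
```

View pics/k1c.png

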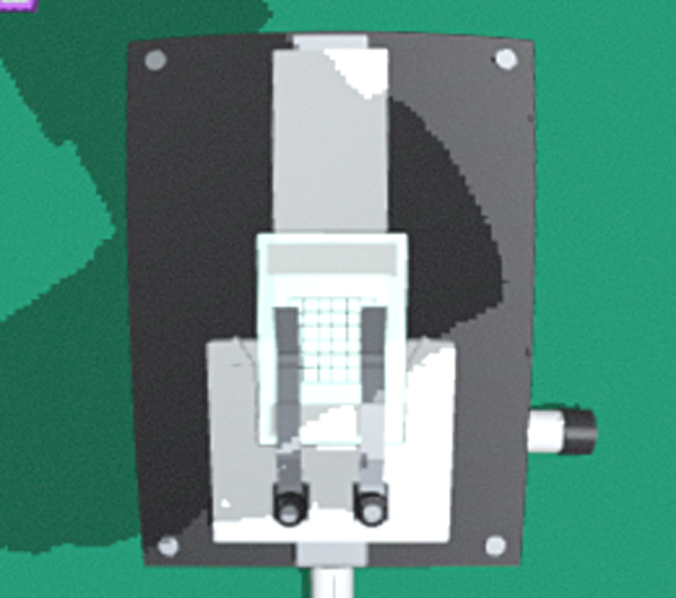

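View pics/k1sc.png

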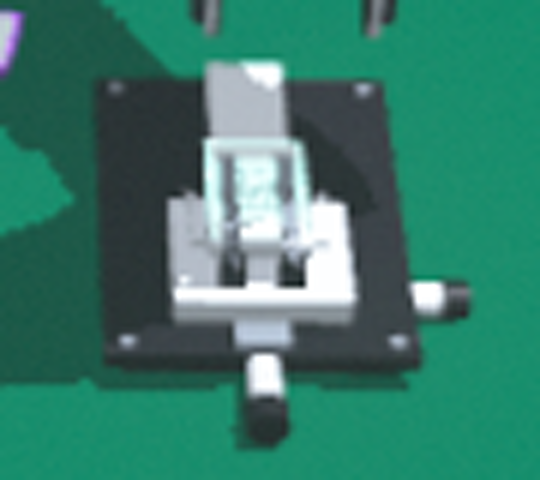

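```bash
python3 - <<'E'
from rig import eyes
from h import *
c=eyes.calibration('wrist');d=np.load('pics/k1.npz')
W=lambda q,z: wonplane(c,(190+(q[0]+.5)/2.6-.5,(q[1]+.5)/2.6-.5),z,d['p'],d['e'])[:2]*1000
S=np.array([W(q,.025) for q in [(155,60),(507,60),(495,545),(168,545)]]);G=np.array([W(q,.05) for q in [(257,234),(408,235),(404,444),(260,444)]])
print(S.round(1).tolist(),G.round(1).tolist())
ex=(S[3]+S[2]-S[0]-S[1]);ex/=np.hypot(*ex);ey=np.array([-ex[1],ex[0]]);o=S.mean(0)+13*ex
print('glass in seat',((G-o)@np.c_[ex,ey]).round(1).tolist(),((G.mean(0)-o)@np.c_[ex,ey]).round(2),np.arctan2(ex[1],ex[0]))
print('widths',np.linalg.norm(G[1]-G[0]),np.linalg.norm(G[2]-G[3]),np.linalg.norm(G[3]-G[0]))
E
```

```text
[[434.6, 63.3], [438.2, 199.9], [635.6, 195.0], [632.4, 58.9]] [[509.7, 104.0], [511.4, 157.1], [587.1, 154.8], [585.9, 102.2]]
glass in seat [[-37.9, -25.8], [-37.5, 27.3], [38.3, 26.8], [38.3, -25.8]] [0.31 0.61] -0.023462879997030103
widths 53.10309272613472 52.62104835040791 76.16232667356468
```

```bash
python3 - <<'E'
import numpy as np,cv2
from h import *
from rig import eyes
c=eyes.calibration('wrist')
im=cv2.imread('pics/h1.png');im2=cv2.imread('pics/g1.png')
cv2.imwrite('pics/cmp.png',cv2.resize(np.vstack([im2[228:262,235:405],im[228:262,235:405]]),None,fx=4.6,fy=4.6,interpolation=cv2.INTER_NEAREST))
k=cv2.imread('pics/k1.png');cv2.imwrite('pics/k1z.png',cv2.resize(k[82:178,280:356],None,fx=6,fy=6,interpolation=cv2.INTER_NEAREST))
e=[np.pi,0,0]
# expected rear top corners for h1 : glass centre from stop contact
d=np.load('pics/h1.npz')
for dz in (0,.0025):
  print([wproj(c,np.array([.0171-.038-.0006+.0006*2, s*.026, .0261*0+.0470+.003+dz-.0261])*[1,1,1]*[ -1 if 0 else 1,1,1],np.zeros(3),[np.pi,0,np.pi]).round(1) for s in(-1,1)])
E
```

```text
[array([258.1, 244.9]), array([379. , 244.9])]
[array([257. , 247.4]), array([380. , 247.4])]
```

View pics/cmp.png

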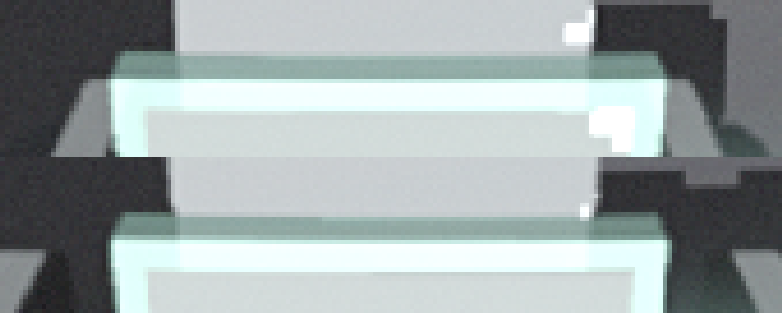

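View pics/k1z.png

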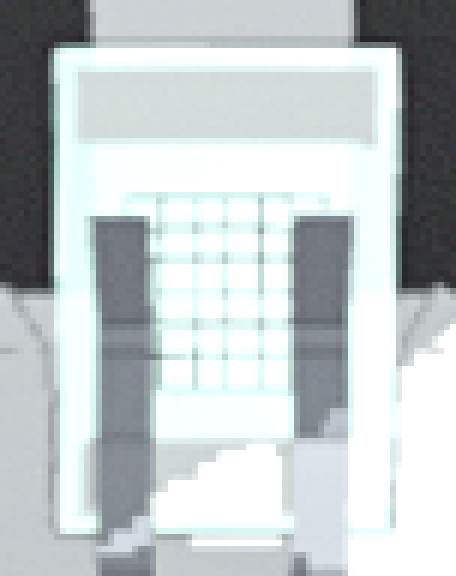

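The rear edge is 120.9 px wide against 120.2 px when it was held; a lifted rear would give about 122.5 px. The glass is therefore flat in the pocket, at x +0.3 mm and y +0.6 mm. I'll hand in.

```bash
python3 -c "
from rig import r
print(r.finish_job(), r.sense()['t'])"
```

```text
the job is handed in; nothing more can be done
the job is handed in; nothing more can be done
```

I took the 76 x 52 mm pale glass from the case, slid it along the ledge under both clips to the end stop, lowered it into the pocket and let go. The job was handed in at about 19 s; no verdict was reported.

- **Forces:** Pushing under the toes took about 3–5 N, and contact with the stop was about 4 N at the wrist. The tool force was highest, 7.7 N upward, as the glass went under the toes, so I raised the glass slightly there.
- **Final position:** The wrist camera puts the glass at x +0.3 mm and y +0.6 mm from mid_seat, and straight. The gripper is clear of it.
- **Flatness:** The first corner measurement was ambiguous, with the rear edge 53.1 mm wide and the front 52.6 mm. Comparing the rear edge before and after release (120.2 and 120.9 px, where a raised rear would be about 122.5 px), and the upward force appearing at the seated height, both indicate it lies flat.
- **Not measured directly:** Clip angles could only be judged from the pictures, where both clips lie on the glass. The bystanders were not measured again, but the arm's path stayed clear of them.

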